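# Set out a heel job in line with the last

## Robot

A 7-joint arm with a two-finger parallel gripper is mounted at the origin on the work surface. World frame = base frame: x ahead of the robot, y to its left, z up, the work surface at z = 0. Lengths are in mm, angles in rad, forces in N, time in s.
With the tool pointing down it reaches from about 425 to 950 mm from the base axis. Payload 4.7 kg.
Tool frame: the origin (TCP) lies midway between the tips of the shut fingers; the grasp point (between the pads) lies 19 mm behind it; z points along the fingers, y is the line along which they close (so a half turn about z gives the same grasp; the last joint's range is limited). The gripper opens to 85 mm and grips with 20 to 120 N. Pads are 22 mm wide; open, the fingers measure 114 mm over their backs; the gripper's body (76 mm by 85 mm) begins 54 mm behind the grasp point. The pads swing forward as they close: fully open they stand 13 mm farther back than shut.
Start: joints at [-1.302, 0.469, -0.049, 1.532, 0.024, 1.141, -0.082], TCP at [198.016, 645.32, 231.335] pointing down, gripper open.
Joint ranges: [-2.59, 2.59], [-0.33, 1.99], [-1.39, 1.29], [0.1, 2.45], [-1.04, 4.18], [0.21, 1.99], [-2.66, 2.66]. Speed limits (rad/s): [2.57, 2.57, 3.14, 3.14, 3.14, 3.14, 3.14].

## Interface

Orientations are given as a unit quaternion [w, x, y, z].
In Python, from workcell import ctrl, imaging gives the robot as it stands.
- The arm moves only by the tool send_rows, never from a script. Its argument "moves" is a list of rows, each an object of numbers: "dx", "dy", "dz": the shift along the world's x, y, z in mm; "turn": the turn about the world's z in rad. In form: [{"dx": .., "dy": .., "dz": .., "turn": ..}, ...]. A call has 1 to 20 rows; each row shifts and turns the commanded pose from where the row before left it; what a row does not reach is not made up. A row lasts 1/10 s, in which the tool goes at most 50 mm and 8.59 degrees, less where a joint would pass 70% of its speed; a pose out of reach is approached as far as the arm can. A call with a gripper value outside its range is refused whole. "claw" is the closure, from -1 (fully open) to 1 (shut), set as the call begins (left out, the last holds). The fingers move at their own pace and stop on an object; "force" is the grip in N (left out, the last holds). Time passes only in rows, so rows that do not move let the fingers close. It gives the time, the measured TCP pose, the force, the opening and the grip force at its end, in the units of the state.
- ctrl.sense(): the state, without advancing time (a new reading comes with each control period).
- imaging.snapshot(name): name is "scene" or "top" or "wrist"; returns (picture, depth): 384x512x3 uint8, blue, green, red; 384x512 float32, mm along the optical axis (not along the pixel's ray), 0 where there is no reading.
- imaging.calibration(name): a dict with "mtx" (3x3 intrinsics, pixels), "view" (4x4, takes a point from world to camera coordinates). Camera axes: x right, y up, looking along -z (the intrinsics and any distortion apply to the point x, -y, -z); pixel columns grow to the right and rows downward; lengths in mm; the calibration is good to about 2 mm. A picture is of the moment at which its call begins: read the wrist's pose just before it. calibration takes no time and is no camera call; for the wrist camera it gives the pose at the moment of the call.
- ctrl.close_job(): hands the job in; it is judged then, once.
The state is a dict: "t": time; "joint_pos": joint angles; "qvel": joint speeds; "tau": joint torques, N m; "position": TCP position; "ee_rot": TCP orientation; "force": force on the tool from outside, world axes, zero at the start; "ft_torque": the same for the moment, N m; "width": finger opening in mm; "grasp_force": force on a finger pad.
Only numpy, scipy, OpenCV 4.12 (cv2) and the standard library are available. Lean on these libraries where they do the work, as an engineer would, in place of code of your own. Each camera call takes 0.05 s, during which the arm holds its last target. There are 200 camera calls.

## Task

Set out the next heel job in a row along the wooden last: put the brass heel-tap block on the bench straight behind the last's heel, turned so that its flat edge squarely faces the heel, and the round polish tin straight ahead of the toe, each in line with the last's length and with a gap of about 40 mm between it and the last. Set both down the way up they are now, without dropping them, and leave the last and everything else on the bench where they are.

Things in the scene. Friction and masses are not known exactly. Their poses are not given: they have to be found in the camera images.
- last: wooden shoe last lying sole down, 200 mm long, 72 mm wide at the ball of the foot, 58 mm at the heel; heel end 78 mm tall with a dark round plate on top, sloping down to a low rounded toe about 31 mm tall. Origin: centre of the underside, on the bench. x runs along its length: toe tip at +100 mm, back of the heel at -100 mm; z up. About 0.6 kg, loose, not to be moved
- last_heel (a point): rearmost point of the last's heel, on its centre line, at bench height
- last_toe (a point): foremost point of the last's toe, on its centre line, at bench height
- block: brass heel-tap block: a heel-shaped (D-shaped) plate 70 mm long in x, 60 mm wide in y, 16 mm thick, straight (flat) edge at x = +35 mm, half-round back at x = -35 mm, carrying in its middle a square grip boss 32 x 32 mm that rises from 16 to 48 mm height, its sides along x and y. Origin: centre of the underside. 0.5 to 0.9 kg, loose
- block_flat (a point): middle of the block's flat edge, at its underside
- block_back (a point): middle of the block's half-round back, at its underside
- tin: plain metal round polish tin standing flat, 64 mm diameter, 36 mm tall, closed. Origin: centre of the underside, z up. About 0.13 kg, loose
- awl: bystander: steel awl lying flat, 145 mm long along x, square haft 24 mm thick from x = -70 to +30 mm, point at x = +75 mm; origin under it on the bench
- brush: bystander: dark wooden shoe brush, 160 mm long in x, 52 mm wide, 48 mm tall; origin at centre of underside
- hammer: bystander: hammer lying flat, about 250 mm long along x, head at +x; origin at its underside
- dye: bystander: standing amber bottle, 60 mm diameter, 150 mm tall; origin at centre of underside
- cup: bystander: white mug, 76 mm diameter, 85 mm tall, handle at +y; origin at centre of underside
- heels: bystander: stack of three black rubber heels, about 56 x 52 mm, 35 mm tall; origin at underside. (Not listed: a fixed hand press 0.65 m tall stands at the right edge of the bench and a fixed 0.2 m tall iron shoe stand at the left, both more than 0.45 m to the side)
There are look-alikes about, which are no part of the job. Several things look just like the block: the one meant starts farthest to the robot's right. Of the things that look like the tin, the larger one is meant.

How it is judged:
By the outcome, as a careful person would: the job done as asked, in the order asked, and still so for the second after the job is handed in, with the robot touching nothing.
It also fails if it takes over 62 s, if anything falls off the work surface, if the arm or the gripper's body presses on something with over 40 N, if the wrist force passes 120 N, or if a joint passes its speed limit or range.

## Working session

There is one attempt and no reset: what is moved stays moved. The work goes in short steps, Python scripts to look and compute and a tool call to move; the robot and the scene stay as the last step left them, time stands still between calls to the robot, and variables do not carry over. Pictures are saved under pics/ and viewed, at most 10 in all, crops included, and the job is handed in when it is done.

Besides the shell and the picture viewer there is one more tool, called after "Call:" by a JSON object that holds its "op" and its "data", one argument or row to a line. send_rows: Moves the arm, as the interface text tells. Its arguments: {"type":"object","properties":{"moves":{"type":"array","items":{"type":"object","properties":{"dx":{"type":"number"},"dy":{"type":"number"},"dz":{"type":"number"},"turn":{"type":"number"}}}},"claw":{"type":"number"},"force":{"type":"number"}},"required":["moves"]}

```bash
mkdir -p pics; ls; cat > h.py <<'E'
import numpy as np, cv2
from workcell import ctrl, imaging
def snap(n):
    c=imaging.calibration(n); p,d=imaging.snapshot(n); return p,d,c
def world(d,c):
    K=np.array(c["mtx"]);V=np.array(c["view"])
    v,u=np.mgrid[:d.shape[0],:d.shape[1]]
    X=(u-K[0,2])/K[0,0]*d;Y=-(v-K[1,2])/K[1,1]*d
    P=np.stack([X,Y,-d,np.ones_like(d)],-1)
    return (P@np.linalg.inv(V).T)[...,:3]
E
python3 - <<'E'
from h import *
for n in("top","scene"):
    p,d,c=snap(n); np.savez(f"{n}0.npz",p=p,d=d,mtx=c["mtx"],view=c["view"]); cv2.imwrite(f"pics/{n}0.png",cv2.resize(p,(800,600)) if n=="top" else p)
    print(c.keys(),np.round(c["mtx"],1),np.round(c["view"],3))
print(ctrl.sense())
E
```

```text
pics
dict_keys(['mtx', 'view']) [[388.6   0.  252. ]
 [  0.  388.6 198.1]
 [  0.    0.    1. ]] [[-2.200000e-02 -9.990000e-01 -2.400000e-02  3.266900e+01]
 [ 9.960000e-01 -2.400000e-02  8.700000e-02 -5.850310e+02]
 [-8.700000e-02 -2.200000e-02  9.960000e-01 -1.287942e+03]
 [ 0.000000e+00  0.000000e+00  0.000000e+00  1.000000e+00]]
dict_keys(['mtx', 'view']) [[395.1   0.  250.4]
 [  0.  395.1 195.1]
 [  0.    0.    1. ]] [[-5.350000e-01  8.450000e-01 -1.000000e-02  2.983160e+02]
 [-6.600000e-01 -4.100000e-01  6.290000e-01  3.672160e+02]
 [ 5.270000e-01  3.430000e-01  7.770000e-01 -1.374807e+03]
 [ 0.000000e+00  0.000000e+00  0.000000e+00  1.000000e+00]]
{'t': 0.1, 'joint_pos': array([-1.30189257,  0.46937153, -0.04856576,  1.53355586,  0.02412222,
        1.14104594, -0.0823134 ]), 'qvel': array([ 1.79463455e-03, -1.41317021e-03,  2.72203831e-03, -3.04557701e-03,
        9.93938006e-05, -4.24946861e-04, -1.40047113e-03]), 'tau': array([ 2.75259245e-04, -5.11518824e+01, -4.73109435e-02, -2.38390034e+01,
        1.07977135e-02,  4.40129108e-03,  7.02478033e-06]), 'position': array([197.91443963, 644.78005244, 230.36693235]), 'ee_rot': array([-8.47967109e-05,  1.48352963e-01,  9.88934069e-01, -8.93260332e-04]), 'force': array([0.11162249, 0.26918021, 0.49568494]), 'ft_torque': array([-0.02967087,  0.04156752,  0.01044468]), 'grasp_force': 0.0, 'width': 85.42661560032222}
```

View pics/top0.png

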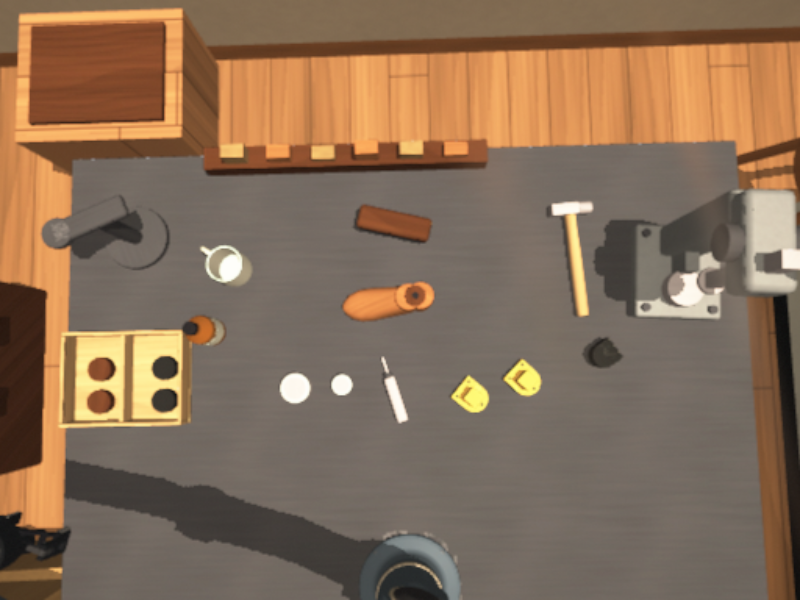

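View pics/scene0.png

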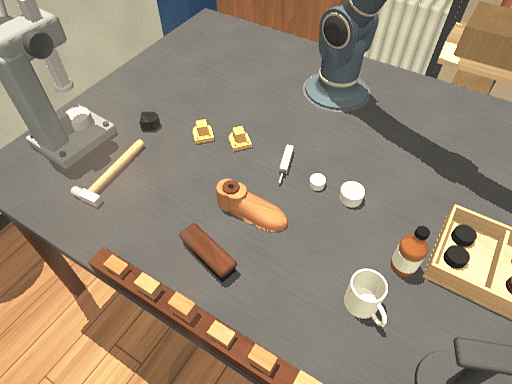

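The top view (800x600) shows the last with its toe at (344,305) and heel at (434,295). There are two block look-alikes, at (470,395) and (523,378). The one at (523,378) is farthest right, which is -y, so it is the one meant. There are two tins, at (295,388) and (342,385), and the left one is larger. Next I'll measure them and confirm with one enlarged crop.

```bash
cat > m.py <<'E'
from h import *
z=np.load("top0.npz");p,d=z["p"],z["d"];c=dict(mtx=z["mtx"],view=z["view"])
W=world(d,c);s=512/800
cv2.imwrite("pics/crop.png",cv2.resize(p[160:290,170:370],(800,520),interpolation=cv2.INTER_CUBIC))
hsv=cv2.cvtColor(p,cv2.COLOR_BGR2HSV)
print("bench z",np.median(W[300:330,200:300,2]))
def comp(mask,u,v,name):
    n,l,st,ce=cv2.connectedComponentsWithStats(mask.astype(np.uint8))
    k=l[int(v*s)-2:int(v*s)+3,int(u*s)-2:int(u*s)+3];k=np.bincount(k[k>0]).argmax()
    m=l==k;Q=W[m];xy=Q[:,:2].astype(np.float32)
    print(name,m.sum(),"zmax",Q[:,2].max().round(1),"rect",cv2.minAreaRect(xy),"circ",cv2.minEnclosingCircle(xy)[:2],"mean",Q.mean(0).round(1))
    return m
H=(W[...,2]>8)&(d>0)&(W[...,2]<300)
for n,u,v in[("A",523,378),("B",470,395),("tin",295,388),("tin2",342,385),("last",390,300),("awl",395,395),("brush",394,223)]: comp(H,u,v,n)
for n,u,v in[("Aboss",523,376),("Bboss",470,393)]: comp(H&(W[...,2]>35),u,v,n)
E
python3 m.py
```

```text
bench z -0.07931831636665265
A 347 zmax 54.1 rect ((428.91119384765625, -257.91265869140625), (68.03712463378906, 60.11357879638672), 44.96232223510742) circ ((432.7722473144531, -254.3939971923828), 39.46995162963867) mean [ 430.8 -253.9   26.1]
B 342 zmax 54.3 rect ((396.17041015625, -144.80722045898438), (68.41865539550781, 60.77138900756836), 49.59525680541992) circ ((398.38043212890625, -140.00399780273438), 39.69169616699219) mean [ 397.9 -141.8   25.3]
tin 299 zmax 46.0 rect ((422.9588928222656, 232.99563598632812), (61.19208908081055, 59.86726760864258), 89.13641357421875) circ ((421.922607421875, 233.1371612548828), 31.6784725189209) mean [422.6 231.6  35.7]
tin2 140 zmax 32.1 rect ((428.66217041015625, 133.55043029785156), (40.68806838989258, 43.24317169189453), 89.91241455078125) circ ((427.84075927734375, 134.5506591796875), 22.4522762298584) mean [427.2 133.9  25. ]
last 1034 zmax 85.9 rect ((600.232421875, 32.315887451171875), (69.2907943725586, 194.0011749267578), 2.1007378101348877) circ ((604.171630859375, 32.36724853515625), 97.47594451904297) mean [600.7  30.5  52.
[... 184 characters left out ...]
373047) mean [402.1  21.4  22.4]
brush 743 zmax 56.5 rect ((772.4124755859375, 14.312294006347656), (159.83316040039062, 52.70737075805664), 75.9980239868164) circ ((770.1919555664062, 14.565264701843262), 80.95545196533203) mean [770.2  13.8  46.8]
Aboss 108 zmax 54.1 rect ((428.31817626953125, -258.48699951171875), (32.359825134277344, 32.291873931884766), 45.10227584838867) circ ((427.9042663574219, -257.7740478515625), 21.312973022460938) mean [ 428.4 -257.6   47.8]
Bboss 100 zmax 54.3 rect ((394.90655517578125, -145.11065673828125), (32.05327606201172, 31.128658294677734), 50.12647247314453) circ ((394.54925537109375, -145.47164916992188), 21.324390411376953) mean [ 395.3 -144.5   47.3]
```

View pics/crop.png

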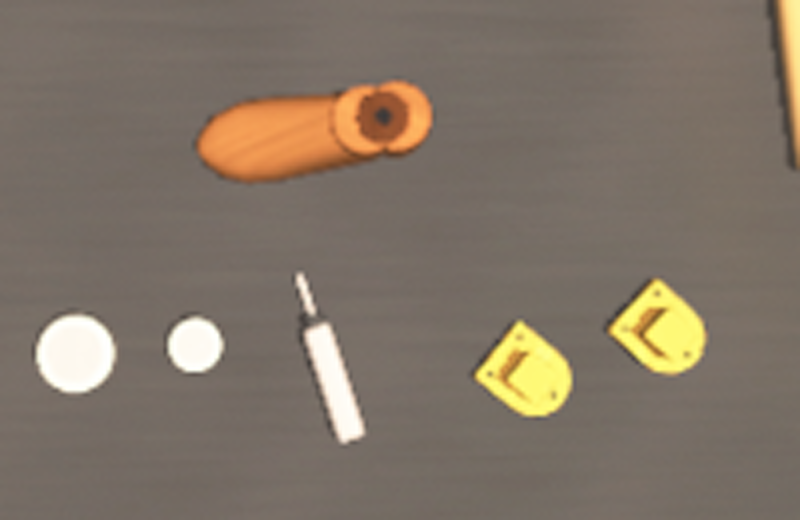

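Confirmed: block A is the right-hand one at crop (660,330), with its flat edge facing up-left (world yaw about +45°). The tin meant is the larger one at crop (75,352). Next I'll measure the last's axis and the wrist camera geometry.

```bash
cat > last.py <<'E'
from h import *
def axis(Q,a0):
    """midline of a plan-symmetric point set; returns heel,toe points and angle"""
    a=a0
    for _ in range(4):
        e=np.array([np.cos(a),np.sin(a)]);n=np.array([-e[1],e[0]])
        c0=Q.mean(0);s=(Q-c0)@e;t=(Q-c0)@n
        lo,hi=np.percentile(s,[.2,99.8]);b=np.linspace(lo+12,hi-12,22)
        mid=[];sc=[];wd=[]
        for i in range(len(b)-1):
            k=(s>=b[i])&(s<b[i+1])
            if k.sum()>8: q=np.percentile(t[k],[1,99]);mid.append(q.mean());wd.append(q[1]-q[0]);sc.append((b[i]+b[i+1])/2)
        f=np.polyfit(sc,mid,1);a+=np.arctan(f[0])
    r=np.array(mid)-np.polyval(f,sc)
    line=lambda x:c0+x*e+np.polyval(f,x)*n
    return line(lo),line(hi),a,r,wd
if __name__=="__main__":
    for nm in("top","scene"):
        z=np.load(nm+"0.npz");W=world(z["d"],dict(mtx=z["mtx"],view=z["view"]))
        k=(W[...,2]>7)&(np.abs(W[...,0]-600)<75)&(np.abs(W[...,1]-32)<130)&(z["d"]>0)
        h,t,a,r,wd=axis(W[k][:,:2],np.pi/2)
        print(nm,k.sum(),h.round(1),t.round(1),"deg",np.degrees(a).round(2),"res",r.round(1),np.round(wd))
    c=imaging.calibration("wrist");V=np.linalg.inv(np.array(c["view"]));print(np.round(V,3),np.round(c["mtx"],1),ctrl.sense()["position"])
    P=np.load("top0.npz");p=P["p"];W=world(P["d"],dict(mtx=P["mtx"],view=P["view"]))
    dk=(cv2.cvtColor(p,cv2.COLOR_BGR2HSV)[...,2]<130)&(W[...,2]>65)&(np.abs(W[...,0]-610)<60)&(W[...,2]<100)&(np.abs(W[...,1])<120)
    print("plate",dk.sum(),W[dk].mean(0))
E
python3 last.py
```

```text
top 1057 [609.8 -72.6] [594.5 134.6] deg 94.2 res [-13.7   7.7   0.7  -2.5  -1.7  -1.2  -1.6   1.7   3.3   0.4  11.   -0.1
  -1.1   9.3   1.7   0.8   0.7  -8.8   0.2   1.3  -8.3] [ 69.  73.  74.  54.  53.  55.  56.  52.  62.  59.  83.  63.  64.  79.
  67.  68.  66.  83.  59.  53. 100.]
scene 1980 [619.1 -61.2] [601.6 133.1] deg 95.14 res [ 2.2  0.4 -1.3  0.   1.7  2.  -0.6 -2.8 -0.7 -1.   0.2 -0.7 -0.2 -0.8
 -1.7 -0.5 -0.5  0.9  0.3  1.5  1.6] [54. 52. 48. 47. 55. 56. 50. 48. 53. 54. 58. 57. 58. 59. 59. 61. 58. 61.
 55. 51. 49.]
[[ 2.93000e-01 -9.06000e-01 -3.05000e-01  1.20050e+02]
 [ 9.56000e-01  2.77000e-01  9.60000e-02  6.69383e+02]
 [-2.00000e-03 -3.20000e-01  9.47000e-01  3.74057e+02]
 [ 0.00000e+00  0.00000e+00  0.00000e+00  1.00000e+00]] [[315.1   0.  251.8]
 [  0.  315.1 187.3]
 [  0.    0.    1. ]] [197.91443963 644.78005244 230.36693235]
plate 24 [606.13667154 -27.42358823  76.81077015]
```

Call:
{"op": "send_rows", "data": {
  "moves": [
    {"dx": 20,"dy": -36,"dz": 2,"turn": -0.115},
    {"dx": 20,"dy": -36,"dz": 2,"turn": -0.115},
    {"dx": 20,"dy": -36,"dz": 2,"turn": -0.115},
    {"dx": 20,"dy": -36,"dz": 2,"turn": -0.115},
    {"dx": 20,"dy": -36,"dz": 2,"turn": -0.115},
    {"dx": 20,"dy": -36,"dz": 2,"turn": -0.115},
    {"dx": 20,"dy": -36,"dz": 0,"turn": -0.115},
    {"dx": 20,"dy": -36,"dz": 0,"turn": -0.115},
    {"dx": 20,"dy": -36,"dz": 0,"turn": -0.115},
    {"dx": 20,"dy": -37,"dz": 0,"turn": -0.115},
    {"dx": 20,"dy": -37,"dz": 0,"turn": -0.115},
    {"dx": 20,"dy": -37,"dz": 0,"turn": -0.115},
    {"dx": 20,"dy": -37,"dz": 0,"turn": -0.115},
    {"dx": 20,"dy": -37,"dz": 0,"turn": -0.115},
    {"dx": 20,"dy": -37,"dz": 0,"turn": -0.115},
    {"dx": 20,"dy": -37,"dz": 0,"turn": -0.115},
    {"dx": 20,"dy": -37,"dz": 0,"turn": -0.115},
    {"dx": 18,"dy": -37,"dz": 0,"turn": -0.105},
    {},
    {}
  ],
  "claw": -1,
  "force": 60
}}

```text
validation failed for argument at $.mo...
```

```bash
cat > w1.py <<'E'
from h import *; from last import axis
s=ctrl.sense();q=s["ee_rot"];print(s["t"],s["position"].round(1),"finger deg",np.degrees(np.arctan2(q[2]**2-q[1]**2,2*q[1]*q[2])).round(2),abs(s["qvel"]).max())
p,d,c=snap("wrist");cv2.imwrite("pics/w1.png",p)
np.savez("w1.npz",p=p,d=d,mtx=c["mtx"],view=c["view"])
W=world(d,c);hsv=cv2.cvtColor(p,cv2.COLOR_BGR2HSV)
print("bench z",np.median(W[...,2][np.abs(W[...,2])<10]))
k=(W[...,2]>6)&(W[...,2]<90)&(np.abs(W[...,0]-603)<60)&(np.abs(W[...,1]-32)<120)&(d>0)
k=cv2.morphologyEx(k.astype(np.uint8),cv2.MORPH_OPEN,np.ones((5,5)))
n,l,st,ce=cv2.connectedComponentsWithStats(k);k=l==1+st[1:,4].argmax()
Q=W[k][:,:2];h,t,a,r,wd=axis(Q,np.radians(95))
print(k.sum(),h.round(1),t.round(1),np.degrees(a).round(2),r.round(1),np.round(wd))
E
python3 w1.py
```

```text
0.1 [197.9 644.8 230.4] finger deg 72.94 0.003045577014896767
bench z 1.262584229145233Traceback (most recent call last):
  File "w1.py", line 9, in <module>
    n,l,st,ce=cv2.connectedComponentsWithStats(k);k=l==1+st[1:,4].argmax()
                                                         ~~~~~~~~~~~~~~~^^
ValueError: attempt to get argmax of an empty sequence
```

View pics/w1.png

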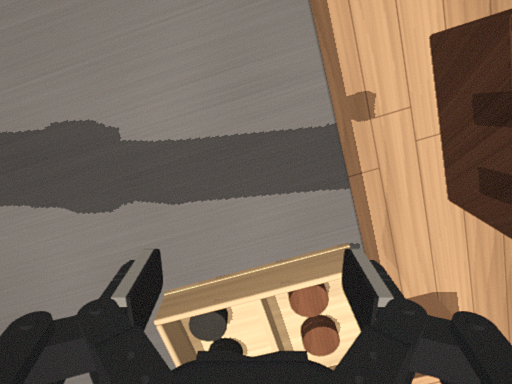

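The view is from the start pose, since the move was refused. It shows the bench edge, the tray at (260,310) and the fingers below row 245. The empty rows probably caused the refusal, so I'll resend with explicit zeros.

Call:
{"op": "send_rows", "data": {
  "moves": [
    {"dx": 20,"dy": -36,"dz": 2,"turn": -0.115},
    {"dx": 20,"dy": -36,"dz": 2,"turn": -0.115},
    {"dx": 20,"dy": -36,"dz": 2,"turn": -0.115},
    {"dx": 20,"dy": -36,"dz": 2,"turn": -0.115},
    {"dx": 20,"dy": -36,"dz": 2,"turn": -0.115},
    {"dx": 20,"dy": -36,"dz": 2,"turn": -0.115},
    {"dx": 20,"dy": -36,"dz": 0,"turn": -0.115},
    {"dx": 20,"dy": -36,"dz": 0,"turn": -0.115},
    {"dx": 20,"dy": -36,"dz": 0,"turn": -0.115},
    {"dx": 20,"dy": -37,"dz": 0,"turn": -0.115},
    {"dx": 20,"dy": -37,"dz": 0,"turn": -0.115},
    {"dx": 20,"dy": -37,"dz": 0,"turn": -0.115},
    {"dx": 20,"dy": -37,"dz": 0,"turn": -0.115},
    {"dx": 20,"dy": -37,"dz": 0,"turn": -0.115},
    {"dx": 20,"dy": -37,"dz": 0,"turn": -0.115},
    {"dx": 20,"dy": -37,"dz": 0,"turn": -0.115},
    {"dx": 20,"dy": -37,"dz": 0,"turn": -0.115},
    {"dx": 18,"dy": -37,"dz": 0,"turn": -0.105},
    {"dx": 0,"dy": 0,"dz": 0,"turn": 0},
    {"dx": 0,"dy": 0,"dz": 0,"turn": 0}
  ],
  "claw": -1,
  "force": 60
}}

```text
t: 2.15
position: [555.9, -12.5, 242.9]
ee_rot: [-0.0, 0.924, 0.381, -0.0]
force: [0.2, -0.7, 0.3]
width: 85.9
grasp_force: 0.0
```

```bash
sed -i 's#pics/w1#pics/w1b#' w1.py; python3 w1.py
```

```text
2.15 [555.9 -12.5 242.9] finger deg -45.18 0.04053701479461563
bench z 1.2621051713209681
10384 [613.9 -61.3] [594.8 129.5] 95.71 [-0.1  0.5  0.   0.1  0.2  0.2 -0.3 -1.2 -0.2  0.9 -0.3  0.4 -0.3 -0.1
 -0.2 -0.1 -0.1  0.4  0.5 -0.1 -0.1] [52. 56. 55. 50. 54. 54. 54. 54. 57. 57. 61. 61. 64. 65. 67. 67. 67. 66.
 62. 58. 51.]
```

View pics/w1b.png

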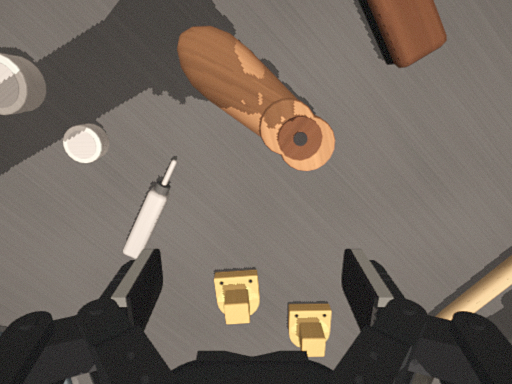

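The wrist view shows the last with its toe at (185,45) and heel at (325,150). The two blocks are at (237,295) and (310,325), flat edges up, and the right-hand one, (310,325), is the target. The axis fit is good at 95.7°. I'll refine the last's ends and the block's pose from this frame.

```bash
python3 - <<'E'
from h import *
z=np.load("w1.npz");p,d=z["p"],z["d"];W=world(d,dict(mtx=z["mtx"],view=z["view"]))
a=np.radians(95.71);e=np.array([np.cos(a),np.sin(a)]);n=np.array([-e[1],e[0]]);c0=np.array([604.35,34.1])
s=(W[...,:2]-c0)@e;t=(W[...,:2]-c0)@n
for lo in(4,6,10,20):
    k=(W[...,2]>lo)&(W[...,2]<90)&(np.abs(t)<40)&(np.abs(s)<115)
    ss=np.sort(s[k]);h=k&(s<-60);
    print(lo,ss[[0,2,5,10,20]].round(1),ss[[-20,-10,-5,-2,-1]].round(1),"t at heel",np.percentile(t[h],[1,99]).round(1))
for lo,hi,nm in((7,60,"all"),(40,55,"boss"),(10,22,"plate")):
    k=((W[...,2]>lo)&(W[...,2]<hi)&(np.abs(W[...,0]-430)<55)&(np.abs(W[...,1]+258)<55)&(d>0)).astype(np.uint8)
    k=cv2.morphologyEx(k,cv2.MORPH_OPEN,np.ones((3,3)))>0
    print(nm,k.sum(),cv2.minAreaRect(W[k][:,:2].astype(np.float32)),np.median(W[k][:,2]))
E
```

```text
4 [-98.1 -97.6 -97.3 -97.1 -96.4] [96.6 97.6 98.7 99.2 99.9] t at heel [-27.1  27.3]
6 [-98.1 -97.6 -97.3 -97.1 -96.4] [96.6 97.6 98.7 99.2 99.9] t at heel [-27.1  27.3]
10 [-98.1 -97.6 -97.3 -97.1 -96.4] [96.6 97.6 98.7 99.2 99.9] t at heel [-27.1  27.3]
20 [-98.1 -97.6 -97.3 -97.1 -96.4] [93.7 94.4 94.7 95.5 95.8] t at heel [-27.1  27.3]
all 1802 ((430.96337890625, -255.3480682373047), (66.48927307128906, 60.03390121459961), 45.745121002197266) 18.240717822603557
boss 499 ((429.5550842285156, -256.88226318359375), (33.28578186035156, 32.10820770263672), 45.71461868286133) 49.060800286089545
plate 958 ((431.7507019042969, -254.5069580078125), (64.09701538085938, 59.92730712890625), 45.3974609375) 17.300361484880455
```

Call:
{"op": "send_rows", "data": {
  "moves": [
    {"dx": -16,"dy": -31,"dz": 0,"turn": 0.01},
    {"dx": -18,"dy": -35,"dz": 0,"turn": 0},
    {"dx": -18,"dy": -35,"dz": -10,"turn": 0},
    {"dx": -18,"dy": -35,"dz": -20,"turn": 0},
    {"dx": -18,"dy": -35,"dz": -20,"turn": 0},
    {"dx": -18,"dy": -35,"dz": -20,"turn": 0},
    {"dx": -15,"dy": -29,"dz": -20,"turn": 0},
    {"dx": -6,"dy": -10,"dz": -20,"turn": 0},
    {"dx": 0,"dy": 0,"dz": -25,"turn": 0},
    {"dx": 0,"dy": 0,"dz": 0,"turn": 0},
    {"dx": 0,"dy": 0,"dz": 0,"turn": 0}
  ]
}}

```text
t: 3.3
position: [429.5, -255.4, 108.5]
ee_rot: [-0.0, 0.922, 0.388, -0.0]
force: [0.6, -0.1, 0.5]
width: 85.1
grasp_force: 0.0
```

```bash
cat > w2.py <<'E'
from h import *
s=ctrl.sense();q=s["ee_rot"];print(s["t"],s["position"].round(1),"finger deg",np.degrees(np.arctan2(q[2]**2-q[1]**2,2*q[1]*q[2])).round(2))
p,d,c=snap("wrist");cv2.imwrite("pics/w2.png",p);W=world(d,c)
for lo,hi,nm in((7,60,"all"),(40,55,"boss")):
    k=((W[...,2]>lo)&(W[...,2]<hi)&(np.hypot(W[...,0]-429,W[...,1]+257)<48)&(d>0)).astype(np.uint8)
    k=cv2.morphologyEx(k,cv2.MORPH_OPEN,np.ones((3,3)))>0
    print(nm,k.sum(),cv2.minAreaRect(W[k][:,:2].astype(np.float32)),np.median(W[k][:,2]))
E
python3 w2.py
```

```text
3.3 [ 429.5 -255.4  108.5] finger deg -44.37
all 5829 ((429.3202209472656, -256.9787902832031), (69.06778717041016, 60.111480712890625), 45.49727249145508) 17.84326878306385
boss 2029 ((429.1056213378906, -257.4423828125), (32.26557540893555, 31.95001983642578), 45.400413513183594) 49.0637912383699
```

View pics/w2.png

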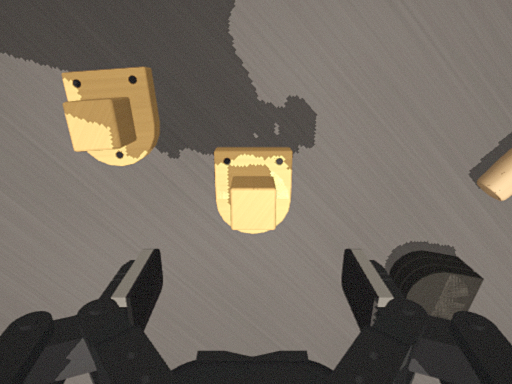

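The view shows the target block at (253,190), centred and square between the fingers. The look-alike is off to the left at (115,115). Descending to grasp the boss.

Call:
{"op": "send_rows", "data": {
  "moves": [
    {"dx": 0,"dy": -2,"dz": -20,"turn": 0},
    {"dx": 0,"dy": 0,"dz": -22,"turn": 0},
    {"dx": 0,"dy": 0,"dz": -18,"turn": 0},
    {"dx": 0,"dy": 0,"dz": -15,"turn": 0},
    {"dx": 0,"dy": 0,"dz": -10,"turn": 0},
    {"dx": 0,"dy": 0,"dz": -5,"turn": 0},
    {"dx": 0,"dy": 0,"dz": 0,"turn": 0},
    {"dx": 0,"dy": 0,"dz": 0,"turn": 0}
  ]
}}

```text
t: 4.15
position: [429.7, -258.9, 19.0]
ee_rot: [0.001, 0.922, 0.387, 0.001]
force: [0.3, -0.6, -0.3]
width: 85.4
grasp_force: 0.0
```

Call:
{"op": "send_rows", "data": {
  "moves": [
    {"dx": 0,"dy": 0,"dz": 0,"turn": 0},
    {"dx": 0,"dy": 0,"dz": 0,"turn": 0},
    {"dx": 0,"dy": 0,"dz": 0,"turn": 0},
    {"dx": 0,"dy": 0,"dz": 0,"turn": 0},
    {"dx": 0,"dy": 0,"dz": 0,"turn": 0},
    {"dx": 0,"dy": 0,"dz": 0,"turn": 0},
    {"dx": 0,"dy": 0,"dz": 0,"turn": 0},
    {"dx": 0,"dy": 0,"dz": 0,"turn": 0},
    {"dx": 0,"dy": 0,"dz": 0,"turn": 0},
    {"dx": 0,"dy": 0,"dz": 0,"turn": 0}
  ],
  "claw": 1,
  "force": 60
}}

```text
t: 5.15
position: [428.8, -258.3, 18.6]
ee_rot: [-0.001, 0.922, 0.387, 0.0]
force: [-0.8, 1.6, 5.7]
width: 30.9
grasp_force: 61.8
```

Call:
{"op": "send_rows", "data": {
  "moves": [
    {"dx": 0,"dy": 0,"dz": 10,"turn": 0},
    {"dx": 0,"dy": 0,"dz": 20,"turn": 0},
    {"dx": 0,"dy": 0,"dz": 20,"turn": 0},
    {"dx": 11,"dy": 6,"dz": 0,"turn": 0.046},
    {"dx": 19,"dy": 12,"dz": 0,"turn": 0.09},
    {"dx": 19,"dy": 12,"dz": 0,"turn": 0.09},
    {"dx": 19,"dy": 12,"dz": 0,"turn": 0.09},
    {"dx": 19,"dy": 12,"dz": 0,"turn": 0.09},
    {"dx": 19,"dy": 12,"dz": 0,"turn": 0.09},
    {"dx": 19,"dy": 12,"dz": 0,"turn": 0.09},
    {"dx": 19,"dy": 12,"dz": 0,"turn": 0.09},
    {"dx": 19,"dy": 12,"dz": 0,"turn": 0.09},
    {"dx": 19,"dy": 12,"dz": 0,"turn": 0.08},
    {"dx": 10,"dy": 5,"dz": 0,"turn": 0.03},
    {"dx": 0,"dy": 0,"dz": 0,"turn": 0},
    {"dx": 0,"dy": 0,"dz": 0,"turn": 0},
    {"dx": 0,"dy": 0,"dz": 0,"turn": 0}
  ]
}}

```text
t: 6.85
position: [619.2, -141.1, 67.8]
ee_rot: [-0.001, 0.672, 0.74, -0.001]
force: [0.1, 0.2, -8.8]
width: 30.9
grasp_force: 61.0
```

```bash
cat > w3.py <<'E'
from h import *
s=ctrl.sense();q=s["ee_rot"];print(s["t"],s["position"].round(1),"finger deg",np.degrees(np.arctan2(q[2]**2-q[1]**2,2*q[1]*q[2])).round(2),s["width"],s["grasp_force"])
p,d,c=snap("wrist");cv2.imwrite("pics/w3.png",p);W=world(d,c)
np.savez("w3.npz",p=p,d=d,mtx=c["mtx"],view=c["view"])
E
python3 w3.py
```

```text
6.85 [ 619.2 -141.1   67.8] finger deg 5.53 30.884360974282508 61.02401375770569
```

View pics/w3.png

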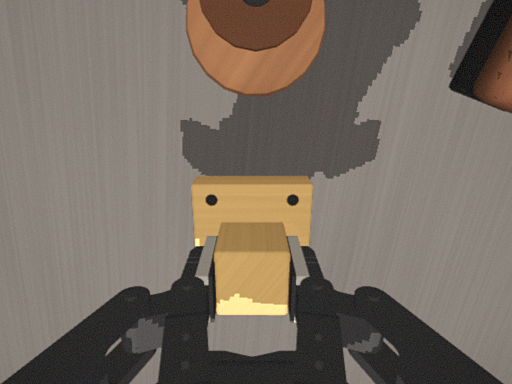

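The block is held level with its flat edge at (252,180), facing the heel at (256,95). I'll measure its offset to the target from this close view.

```bash
python3 - <<'E'
from h import *
z=np.load("w3.npz");p,d=z["p"],z["d"];W=world(d,dict(mtx=z["mtx"],view=z["view"]))
# plate top visible region
k=np.zeros(d.shape,bool);k[183:225,190:318]=True
zz=W[...,2][185:220,220:290];print("plate z",np.median(zz))
k&=np.abs(W[...,2]-np.median(zz))<4
Q=W[k][:,:2]; r=cv2.minAreaRect(Q.astype(np.float32));print(r,k.sum())
b=W[240:300,225:280];b=b[np.abs(b[...,2]-np.median(b[...,2]))<6];print("boss top",b.mean(0).round(1))
# flat edge: front points per column, fit line
E=[]
for u in range(200,308):
    v=np.where(k[:,u])[0]
    if len(v):E.append(W[v[0],u,:2])
E=np.array(E);f=np.polyfit(E[:,0],E[:,1],1);print("edge mid",E.mean(0).round(1),(E[0]+E[-1])/2,"normal deg",90+np.degrees(np.arctan(f[0])))
# heel points
h=(W[...,2]>20)&(W[...,2]<90)&(np.arange(384)[:,None]<110)&(np.arange(512)[None]>170)&(np.arange(512)[None]<345)
H=W[h][:,:2];a=np.radians(95.71);e=np.array([np.cos(a),np.sin(a)]);n=np.array([-e[1],e[0]]);c0=np.array([604.35,34.1])
s=(H-c0)@e;t=(H-c0)@n;print("heel smin",np.sort(s)[[0,5,20]],"t ext",np.percentile(t,[.5,99.5]))
print("flat mid in s,t",(E.mean(0)-c0)@e,(E.mean(0)-c0)@n)
E
```

```text
plate z 66.18622061127982
((617.5946655273438, -116.77745056152344), (60.251285552978516, 22.39188575744629), 5.324552059173584) 4944
boss top [ 619.7 -134.7   97.7]
edge mid [ 617.6 -106.1] [ 617.48046396 -106.24344308] normal deg 95.67596065967892
heel smin [-99.69581934 -99.67543729 -99.60733737] t ext [-26.9368396  27.1603459]
flat mid in s,t -140.83285686327235 0.7629965403662222
```

The flat-edge normal is 95.68° against the axis at 95.71°. The gap is 41 mm and the lateral offset 0.8 mm. I'll make a small correction and lower gently.

Call:
{"op": "send_rows", "data": {
  "moves": [
    {"dx": 0.7,"dy": 1,"dz": -8,"turn": 0},
    {"dx": 0,"dy": 0,"dz": -12,"turn": 0},
    {"dx": 0,"dy": 0,"dz": -12,"turn": 0},
    {"dx": 0,"dy": 0,"dz": -8,"turn": 0},
    {"dx": 0,"dy": 0,"dz": -4,"turn": 0},
    {"dx": 0,"dy": 0,"dz": -2,"turn": 0},
    {"dx": 0,"dy": 0,"dz": -1,"turn": 0},
    {"dx": 0,"dy": 0,"dz": 0,"turn": 0},
    {"dx": 0,"dy": 0,"dz": 0,"turn": 0},
    {"dx": 0,"dy": 0,"dz": 0,"turn": 0}
  ]
}}

```text
t: 7.9
position: [622.0, -138.7, 21.8]
ee_rot: [0.0, 0.671, 0.741, 0.0]
force: [0.2, 0.5, -8.5]
width: 31.1
grasp_force: 61.2
```

Call:
{"op": "send_rows", "data": {
  "moves": [
    {"dx": 0,"dy": 0,"dz": -1,"turn": 0},
    {"dx": 0,"dy": 0,"dz": -1,"turn": 0},
    {"dx": 0,"dy": 0,"dz": 0,"turn": 0},
    {"dx": 0,"dy": 0,"dz": 0,"turn": 0}
  ]
}}

```text
t: 8.3
position: [621.7, -138.7, 19.3]
ee_rot: [-0.0, 0.671, 0.741, 0.0]
force: [0.1, 0.6, -7.4]
width: 31.4
grasp_force: 61.2
```

Call:
{"op": "send_rows", "data": {
  "moves": [
    {"dx": 0,"dy": 0,"dz": -0.5,"turn": 0},
    {"dx": 0,"dy": 0,"dz": -0.5,"turn": 0},
    {"dx": 0,"dy": 0,"dz": 0,"turn": 0},
    {"dx": 0,"dy": 0,"dz": 0,"turn": 0}
  ]
}}

```text
t: 8.7
position: [621.8, -138.8, 18.8]
ee_rot: [0.0, 0.671, 0.741, 0.0]
force: [-0.8, 0.3, -2.9]
width: 31.1
grasp_force: 61.7
```

Contact made. Releasing and rising.

Call:
{"op": "send_rows", "data": {
  "moves": [
    {"dx": 0,"dy": 0,"dz": -0.4,"turn": 0},
    {"dx": 0,"dy": 0,"dz": 0,"turn": 0}
  ]
}}

```text
t: 8.9
position: [621.9, -138.7, 18.8]
ee_rot: [0.0, 0.671, 0.741, 0.0]
force: [-2.5, 1.0, 2.4]
width: 30.9
grasp_force: 62.6
```

Call:
{"op": "send_rows", "data": {
  "moves": [
    {"dx": 0,"dy": 0,"dz": 0,"turn": 0},
    {"dx": 0,"dy": 0,"dz": 0,"turn": 0},
    {"dx": 0,"dy": 0,"dz": 0,"turn": 0},
    {"dx": 0,"dy": 0,"dz": 0,"turn": 0},
    {"dx": 0,"dy": 0,"dz": 0,"turn": 0},
    {"dx": 0,"dy": 0,"dz": 0,"turn": 0},
    {"dx": 0,"dy": 0,"dz": 0,"turn": 0}
  ],
  "claw": -1
}}

```text
t: 9.6
position: [621.8, -138.7, 17.9]
ee_rot: [0.0, 0.671, 0.741, 0.0]
force: [-0.2, 0.2, -0.3]
width: 85.5
grasp_force: 0.0
```

Call:
{"op": "send_rows", "data": {
  "moves": [
    {"dx": 0,"dy": 0,"dz": 10,"turn": 0},
    {"dx": 0,"dy": 0,"dz": 25,"turn": 0},
    {"dx": 0,"dy": 0,"dz": 35,"turn": 0},
    {"dx": 0,"dy": 0,"dz": 35,"turn": 0},
    {"dx": 0,"dy": 0,"dz": 20,"turn": 0},
    {"dx": 0,"dy": 0,"dz": 0,"turn": 0},
    {"dx": 0,"dy": 0,"dz": 0,"turn": 0}
  ]
}}

```text
t: 10.3
position: [621.6, -138.6, 143.3]
ee_rot: [0.0, 0.671, 0.741, 0.0]
force: [-0.2, 0.3, -1.4]
width: 85.2
grasp_force: 0.0
```

```bash
cat > chk.py <<'E'
from h import *; import sys
p,d,c=snap("wrist");cv2.imwrite("pics/"+sys.argv[1],p);W=world(d,c)
s=ctrl.sense();print(s["t"],s["position"].round(1))
a=np.radians(95.71);e=np.array([np.cos(a),np.sin(a)]);n=np.array([-e[1],e[0]]);c0=np.array([604.35,34.1])
S=(W[...,:2]-c0)@e;T=(W[...,:2]-c0)@n;Z=W[...,2]
k=(Z>7)&(Z<26)&(S<-125)&(S>-225)&(abs(T)<45)
if k.sum()>200:
    r=cv2.minAreaRect(np.float32(np.c_[S[k],T[k]]));print("block plate s,t",r)
    q=(Z>38)&(Z<56)&(S<-140)&(S>-220)&(abs(T)<30);r=cv2.minAreaRect(np.float32(np.c_[S[q],T[q]]));print("boss",r,np.median(Z[q]))
h=(Z>15)&(Z<90)&(S<-40)&(S>-120)&(abs(T)<40);print("heel smin",np.sort(S[h])[[0,5,20]],"t",np.percentile(T[h],[.5,99.5]))
h=(Z>7)&(Z<40)&(S>40)&(S<110)&(abs(T)<40)
if h.sum()>99:print("toe smax",np.sort(S[h])[[-20,-5,-1]],"t",np.percentile(T[h],[.5,99.5]))
h=(Z>28)&(Z<45)&(S>125)&(S<240)&(abs(T)<60)
if h.sum()>99:print("tin s,t",cv2.minEnclosingCircle(np.float32(np.c_[S[h],T[h]])),np.median(Z[h]))
E
python3 chk.py w4.png
```

```text
10.35 [ 621.  -138.3  142.3]
block plate s,t ((-173.2953643798828, -0.8318405151367188), (60.04173278808594, 69.22090148925781), 89.91268920898438)
boss ((-173.33705139160156, -0.7815790176391602), (31.581239700317383, 31.87162208557129), 0.11739275604486465) 49.02921603062785
heel smin [-99.47739795 -99.41289065 -98.75699814] t [-27.06679106  27.36607874]
```

The block is down: gap 39 mm, lateral offset -0.8 mm, angle within 0.1°. Now to the tin.

Call:
{"op": "send_rows", "data": {
  "moves": [
    {"dx": -10,"dy": 18,"dz": 10,"turn": 0},
    {"dx": -18,"dy": 34,"dz": 0,"turn": 0},
    {"dx": -18,"dy": 34,"dz": 0,"turn": 0},
    {"dx": -18,"dy": 34,"dz": 0,"turn": 0},
    {"dx": -18,"dy": 34,"dz": 0,"turn": 0},
    {"dx": -18,"dy": 34,"dz": 0,"turn": 0},
    {"dx": -18,"dy": 34,"dz": 0,"turn": 0},
    {"dx": -18,"dy": 34,"dz": 0,"turn": 0},
    {"dx": -18,"dy": 34,"dz": 0,"turn": 0},
    {"dx": -18,"dy": 34,"dz": -10,"turn": 0},
    {"dx": -18,"dy": 32,"dz": -20,"turn": 0},
    {"dx": -9,"dy": 16,"dz": -20,"turn": 0},
    {"dx": 0,"dy": 0,"dz": 0,"turn": 0},
    {"dx": 0,"dy": 0,"dz": 0,"turn": 0}
  ]
}}

```text
t: 11.75
position: [422.2, 232.5, 102.0]
ee_rot: [0.0, 0.671, 0.741, -0.001]
force: [-0.8, 0.4, -0.2]
width: 85.4
grasp_force: 0.0
```

```bash
python3 - <<'E'
from h import *
s=ctrl.sense();print(s["t"],s["position"].round(1))
p,d,c=snap("wrist");cv2.imwrite("pics/w5.png",p);W=world(d,c);Z=W[...,2]
k=((Z>30)&(Z<45)&(np.hypot(W[...,0]-422,W[...,1]-233)<50)).astype(np.uint8);k=cv2.morphologyEx(k,cv2.MORPH_OPEN,np.ones((5,5)))>0
print(k.sum(),cv2.minEnclosingCircle(np.float32(W[k][:,:2])),W[k].mean(0))
E
```

```text
11.75 [422.2 232.5 102. ]
5827 ((422.1028137207031, 235.0657501220703), 31.837291717529297) [422.01998341 237.21419035  37.3461751 ]
```

View pics/w5.png

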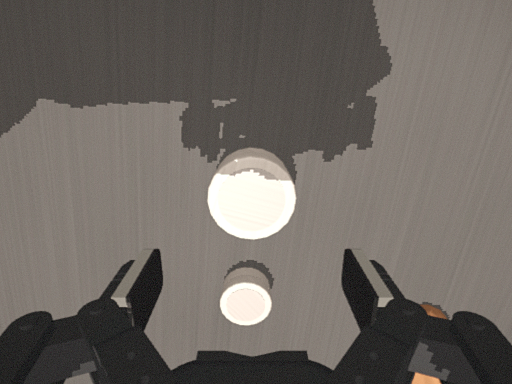

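The view shows the larger tin at (252,195) between the fingers, with the small tin at (246,297). The tin's centre measures (422,235) with radius 31.8.

Call:
{"op": "send_rows", "data": {
  "moves": [
    {"dx": 0,"dy": 2.3,"dz": -20,"turn": 0},
    {"dx": 0,"dy": 0,"dz": -25,"turn": 0},
    {"dx": 0,"dy": 0,"dz": -22,"turn": 0},
    {"dx": 0,"dy": 0,"dz": -18,"turn": 0},
    {"dx": 0,"dy": 0,"dz": -10,"turn": 0},
    {"dx": 0,"dy": 0,"dz": -4,"turn": 0},
    {"dx": 0,"dy": 0,"dz": 0,"turn": 0},
    {"dx": 0,"dy": 0,"dz": 0,"turn": 0}
  ]
}}

```text
t: 12.6
position: [423.5, 235.7, 4.7]
ee_rot: [0.0, 0.671, 0.741, 0.001]
force: [0.5, -0.1, -0.2]
width: 85.3
grasp_force: 0.0
```

Call:
{"op": "send_rows", "data": {
  "moves": [
    {"dx": 0,"dy": 0,"dz": 0,"turn": 0},
    {"dx": 0,"dy": 0,"dz": 0,"turn": 0},
    {"dx": 0,"dy": 0,"dz": 0,"turn": 0},
    {"dx": 0,"dy": 0,"dz": 0,"turn": 0},
    {"dx": 0,"dy": 0,"dz": 0,"turn": 0},
    {"dx": 0,"dy": 0,"dz": 0,"turn": 0},
    {"dx": 0,"dy": 0,"dz": 0,"turn": 0}
  ],
  "claw": 1,
  "force": 30
}}

```text
t: 13.3
position: [423.0, 235.9, 4.8]
ee_rot: [0.0, 0.671, 0.741, 0.001]
force: [-0.0, -0.0, 6.1]
width: 63.5
grasp_force: 31.8
```

Call:
{"op": "send_rows", "data": {
  "moves": [
    {"dx": 0,"dy": 0,"dz": 8,"turn": 0},
    {"dx": 0,"dy": 0,"dz": 20,"turn": 0},
    {"dx": 5,"dy": 0,"dz": 20,"turn": 0},
    {"dx": 15,"dy": -3,"dz": 0,"turn": 0},
    {"dx": 24,"dy": -4,"dz": 0,"turn": 0},
    {"dx": 24,"dy": -4,"dz": 0,"turn": 0},
    {"dx": 24,"dy": -4,"dz": 0,"turn": 0},
    {"dx": 24,"dy": -4,"dz": 0,"turn": 0},
    {"dx": 24,"dy": -5,"dz": 0,"turn": 0},
    {"dx": 16,"dy": -4,"dz": 0,"turn": 0},
    {"dx": 8,"dy": -2,"dz": 0,"turn": 0},
    {"dx": 0,"dy": 0,"dz": 0,"turn": 0},
    {"dx": 0,"dy": 0,"dz": 0,"turn": 0}
  ]
}}

```text
t: 14.6
position: [585.8, 205.7, 51.4]
ee_rot: [-0.001, 0.671, 0.741, -0.001]
force: [-0.3, 0.3, -1.0]
width: 62.9
grasp_force: 33.4
```

```bash
python3 - <<'E'
from h import *
s=ctrl.sense();print(s["t"],s["position"].round(1),s["width"],s["grasp_force"],s["force"])
p,d,c=snap("wrist");cv2.imwrite("pics/w6.png",p);W=world(d,c);Z=W[...,2]
P=s["position"]
k=((Z>60)&(Z<100)&(np.hypot(W[...,0]-P[0],W[...,1]-P[1])<45)).astype(np.uint8);k=cv2.morphologyEx(k,cv2.MORPH_OPEN,np.ones((5,5)))>0
print(k.sum(),cv2.minEnclosingCircle(np.float32(W[k][:,:2])),W[k].mean(0),np.median(Z[k]))
E
```

```text
14.6 [585.8 205.7  51.4] 62.90254479776284 33.423845171928406 [-0.26180238  0.33755392 -1.04192131]
20463 ((585.103759765625, 212.11997985839844), 44.488189697265625) [585.8193286  211.07400241  82.9713195 ] 83.85871605742844
```

View pics/w6.png

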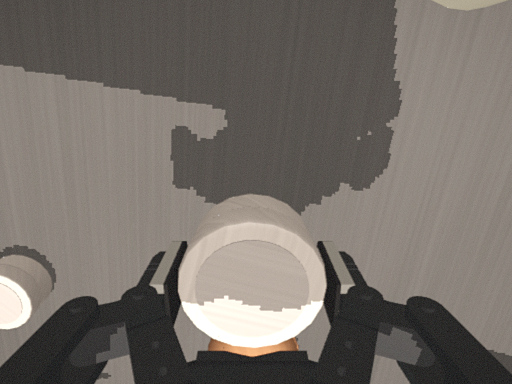

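The tin is held level at (253,285). Lowering.

Call:
{"op": "send_rows", "data": {
  "moves": [
    {"dx": 0.7,"dy": 0.4,"dz": -10,"turn": 0},
    {"dx": 0,"dy": 0,"dz": -14,"turn": 0},
    {"dx": 0,"dy": 0,"dz": -12,"turn": 0},
    {"dx": 0,"dy": 0,"dz": -6,"turn": 0},
    {"dx": 0,"dy": 0,"dz": -2,"turn": 0},
    {"dx": 0,"dy": 0,"dz": -1,"turn": 0},
    {"dx": 0,"dy": 0,"dz": 0,"turn": 0},
    {"dx": 0,"dy": 0,"dz": 0,"turn": 0}
  ]
}}

```text
t: 15.45
position: [587.8, 206.1, 7.4]
ee_rot: [0.0, 0.671, 0.741, 0.0]
force: [-0.8, 0.8, -1.3]
width: 63.3
grasp_force: 33.4
```

Call:
{"op": "send_rows", "data": {
  "moves": [
    {"dx": 0,"dy": 0,"dz": -0.7,"turn": 0},
    {"dx": 0,"dy": 0,"dz": -0.7,"turn": 0},
    {"dx": 0,"dy": 0,"dz": 0,"turn": 0},
    {"dx": 0,"dy": 0,"dz": 0,"turn": 0}
  ]
}}

```text
t: 15.85
position: [587.4, 206.0, 5.6]
ee_rot: [0.0, 0.671, 0.741, 0.0]
force: [0.5, 0.9, -2.0]
width: 63.1
grasp_force: 33.4
```

Call:
{"op": "send_rows", "data": {
  "moves": [
    {"dx": 0,"dy": 0,"dz": -0.6,"turn": 0},
    {"dx": 0,"dy": 0,"dz": 0,"turn": 0},
    {"dx": 0,"dy": 0,"dz": 0,"turn": 0}
  ]
}}

```text
t: 16.15
position: [587.5, 206.0, 5.0]
ee_rot: [0.0, 0.671, 0.741, 0.0]
force: [0.9, -0.4, -0.4]
width: 62.7
grasp_force: 33.5
```

Call:
{"op": "send_rows", "data": {
  "moves": [
    {"dx": 0,"dy": 0,"dz": -0.5,"turn": 0},
    {"dx": 0,"dy": 0,"dz": 0,"turn": 0},
    {"dx": 0,"dy": 0,"dz": 0,"turn": 0}
  ]
}}

```text
t: 16.45
position: [587.5, 206.0, 4.9]
ee_rot: [-0.0, 0.671, 0.741, 0.0]
force: [-0.9, -1.2, 5.8]
width: 62.8
grasp_force: 33.9
```

Contact made. Releasing, rising and backing off so I can view both ends.

Call:
{"op": "send_rows", "data": {
  "moves": [
    {"dx": 0,"dy": 0,"dz": 0.3,"turn": 0},
    {"dx": 0,"dy": 0,"dz": 0,"turn": 0},
    {"dx": 0,"dy": 0,"dz": 0,"turn": 0},
    {"dx": 0,"dy": 0,"dz": 0,"turn": 0},
    {"dx": 0,"dy": 0,"dz": 0,"turn": 0},
    {"dx": 0,"dy": 0,"dz": 0,"turn": 0}
  ],
  "claw": -1
}}

```text
t: 17.05
position: [587.4, 206.0, 4.7]
ee_rot: [0.0, 0.671, 0.741, 0.0]
force: [-0.4, -0.1, 1.0]
width: 85.3
grasp_force: 0.0
```

Call:
{"op": "send_rows", "data": {
  "moves": [
    {"dx": 0,"dy": 0,"dz": 10,"turn": 0},
    {"dx": 0,"dy": 0,"dz": 25,"turn": 0},
    {"dx": 0,"dy": 0,"dz": 35,"turn": 0},
    {"dx": 0,"dy": 0,"dz": 40,"turn": 0},
    {"dx": 0,"dy": 0,"dz": 40,"turn": 0},
    {"dx": 0,"dy": -20,"dz": 40,"turn": 0},
    {"dx": 0,"dy": -40,"dz": 40,"turn": 0},
    {"dx": 0,"dy": -40,"dz": 10,"turn": 0},
    {"dx": 0,"dy": -30,"dz": 0,"turn": 0},
    {"dx": 0,"dy": 0,"dz": 0,"turn": 0},
    {"dx": 0,"dy": 0,"dz": 0,"turn": 0}
  ]
}}

```text
t: 18.15
position: [587.3, 80.1, 240.9]
ee_rot: [0.0, 0.672, 0.741, 0.001]
force: [-0.1, 0.8, 0.7]
width: 85.1
grasp_force: 0.0
```

```bash
python3 chk.py w7.png
```

```text
18.2 [587.2  81.5 240.4]
block plate s,t ((-169.99038696289062, -1.184417724609375), (59.181156158447266, 64.35662841796875), 89.60678100585938)
boss ((-172.74563598632812, -1.2147417068481445), (30.703550338745117, 32.72502517700195), 89.97271728515625) 48.936149382877375
heel smin [-98.50737889 -97.8139017  -95.95781174] t [-27.36509048  28.1875976 ]
toe smax [97.96733935 99.24434059 99.38146471] t [-32.2781376   34.83826786]
tin s,t ((171.49484252929688, -0.7259160876274109), 31.938703536987305) 37.427093241841675
```

View pics/w7.png

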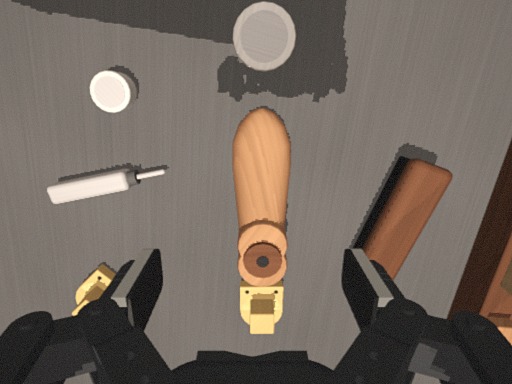

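The view shows the tin at (264,35), the last from (262,110) to (262,262), and the block at (262,305), all in line. The gaps are about 40 mm at each end and lateral offsets are about 1 mm. Handing in.

```bash
python3 -c "
from workcell import ctrl
print(ctrl.close_job())"
```

```text
the job is handed in; nothing more can be done
None
```

I handed in the job at about 18 s: the block is behind the heel with its flat edge square to it and the tin is ahead of the toe, each in line to about 1 mm with a gap of about 40 mm, and the last has not measurably moved.

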